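# Clamp the stop block and knock its spring pin home

## Task

Swing the crank of the blue vise until its movable jaw clamps the dark wooden stop block firmly, leaving it clamped; then, with the yellow mallet, knock the block's slanted spring pin fully home, with a brisk blow or blows square along the pin (do not push it in slowly, and keep the gripper itself off block and pin). Finally stand the mallet on a striking face, handle level, with its head on the black mat, and leave the jar, the sanding block and the orange featherboards where they are.

Things in the scene. Friction and masses are not known exactly. Their poses are not given: they have to be found in the camera images.
- vise: blue bench vise fixed to the bench, 110 (x) by 200 (y) mm bed, 15 mm thick. Origin on the bench surface. In its frame: fixed jaw's inner face at y = +35 mm (jaw 42 mm tall above the bed, 26 mm thick); gear housing (70 by 56 mm, top 55 mm above the bench) round the crank's pivot, a vertical axis at x = 0, y = -100 mm.
- jaw: movable jaw, 110 by 24 mm, 40 mm tall, with a 6 mm black rubber lining (gives 0.1 mm per N); slides along the vise's y. Origin on the lower edge at the middle of the lining's face; face at vise y = -30 mm when the crank reads 0, 8 mm nearer the fixed jaw per rad. The block, 45 mm wide, is pushed against the fixed jaw from a crank reading of about 2.5 on; firm at 2.8 to 2.95.
- crank (a joint): crank of the vise on top of the gear housing, rad; turns clockwise seen from above, range 0 to 3.1, and stays where it is left. At 0 the crank's knob points along the vise's +x from the pivot, at 1.57 along -y, at 3.14 along -x. Starts at 0 to 0.5.
- knob_grip (a point): point to grip on the red crank knob: a free-turning upright sleeve, 24 mm diameter, 42 mm tall, 55 mm from the pivot; this point is on its axis, 17 mm below its top, 25 mm above its foot, 99 mm above the bench.
- block: dark wooden stop block standing loose on the vise's bed between the jaws, 110 (x) by 45 (y) by 50 mm, with a slanted boss on top (46 by 41 mm face) whose face is tilted 35 degrees from level, towards the block's -x. Origin at the centre of the underside.
- pin (a joint): how far the pin has been driven in, m: 0 = its head stands 18 mm off the boss, 0.018 = fully home, head seated on the boss. Held by its spring friction, about 10 N to move. Starts at 0 to 0.006.
- pin_top (a point): centre of the top of the steel spring pin's head (16 mm diameter, 5 mm thick) in the middle of the boss face; z axis points out of the boss along the pin, 35 degrees from vertical, leaning to the block's -x. With the pin home this point is 6 mm off the boss face.
- mallet: dead-blow mallet, 0.38 kg, standing on a striking face: upright head, 44 mm diameter, 72 mm tall (yellow with black faces), its axis at x = +44 mm; level wooden handle, 20 mm wide and 26 mm tall, from the head to x = -66 mm, its centre line 36 mm above the bench. Origin on the underside plane, at mid length. The mallet is symmetrical top to bottom.
- mallet_grip (a point): point on the handle's centre line to grip, x = -2 mm in the mallet's frame, 46 mm from the head's axis, 36 mm above the lower face.
- mallet_face (a point): centre of the mallet's lower striking face; axes as the mallet's.
- mat: black silicone bit mat lying fixed on the bench, 110 (x) by 100 (y) by 4 mm. Origin at the centre of its underside.
- jar: glass jar with a clip-on lid, 62 mm diameter (68 over the clips), 79 mm tall. Origin at the centre of its underside.
- sander: wooden sanding block with a cork sole, 100 (x) by 60 (y) by 30 mm. Origin at the centre of its underside.
- feather_a: orange plastic featherboard lying flat, 150 (x) by 64 (y) by 12 mm. Origin at its underside, near its centre.
- feather_b: second orange featherboard, the same.
Mind the look-alikes: they are no part of the job. What is meant by the block is not red, and is the larger of those in its own colour.

How it is judged:
By the outcome, as a careful person would: the job done as asked, in the order asked, and still so for the second after the job is handed in, with the robot touching nothing.
It also fails if it takes over 66 s, if anything falls off the work surface, if the arm or the gripper's body presses on something with over 40 N, if the wrist force passes 120 N, or if a joint passes its speed limit or range.

## Robot

A 6-joint arm with a two-finger parallel gripper is mounted at the origin on the work surface. World frame = base frame: x ahead of the robot, y to its left, z up, the work surface at z = 0. Lengths are in m, angles in degrees, forces in N, time in s.
With the tool pointing down it reaches from about 0.4 to 0.825 m from the base axis. Payload 7 kg.
Tool frame: the origin (TCP) lies at the very end of the fingers, on their centre line; the grasp point (between the pads) lies behind it (r.grasp_offset is the z of the grasp point in the tool frame, in m); z points along the fingers, y is the direction in which the jaws open and shut (so a half turn about z gives the same grasp; the last joint's range is limited). The gripper opens to 88 mm and grips with 3 to 60 N. Pads are 19 mm wide; open, the fingers measure 130 mm over their backs; the gripper's body (78 mm by 193 mm) begins 47 mm behind the grasp point.
Start: joints at [86.35, 20.546, 0.682, 0, -70.136, -16.507], TCP at [0.233, 0.634, 0.227] pointing down, gripper open.
Joint ranges: [-176.03, 176.03], [-82.01, 121.73], [-58.28, 71.71], [-173.87, 95.51], [-174.79, -0.11], [-173.66, 173.66]. Speed limits (degrees/s): [136.94, 136.94, 172.46, 180, 180, 180].

## Interface

Orientations are given as [roll, pitch, yaw] about the fixed x, y, z axes, in that order (R = Rz(yaw) Ry(pitch) Rx(roll)).
In Python, from plant import r gives the robot as it stands. The module is installed in compiled form; this text tells all that it offers.
- The arm moves only by the tool servo_tool, never from a script. Its argument "targets" is a list of rows, each an object of numbers: "dx", "dy", "dz": the shift along the world's x, y, z in cm; "spin": the turn about the world's z in rad; "grip": the opening in per cent of the stroke, from 0 (shut) to 100 (fully open). A call has exactly 10 rows; each row is the pose to reach, as a shift and turn from the pose commanded when the call began; what a row does not reach only later rows make up. A row lasts 1/12 s, in which the tool goes at most 41.7 mm and 7.16 degrees, less where a joint would pass 70% of its speed; a pose out of reach is approached as far as the arm can. A call with a gripper value outside its range is refused whole. The fingers move at their own pace and stop on an object; "squeeze" is the grip in N (left out, the last holds). Time passes only in rows, so rows that repeat a pose let the fingers close, or fill a call up. It gives the time, the measured TCP pose, the force and the opening at its end, in the units of the state.
- r.get_state(): the state, without advancing time (a new reading comes with each control period).
- r.capture(name): name is "side" or "top"; returns the picture (480x640x3 uint8, blue, green, red); there is no depth.
- r.get_calibration(name): a dict with "K" (3x3 intrinsics, pixels), "k1" (the pictures are not rectified: a ray, as slopes to the right and down, at radius r is drawn at 1 + k1 r^2 times it, then the intrinsics apply), "extrinsics" (4x4, takes a point from camera to world coordinates). Camera axes: x right, y down, z forward; pixel columns grow to the right and rows downward; lengths in m; the calibration is good to about 2 mm. A picture is of the moment at which its call begins. get_calibration takes no time and is no camera call.
- r.close_job(): hands the job in, once; it reports no verdict.
Trained networks look in the newest picture that a camera, given by its name, has taken for a name from the list of things; names that differ only in an ending like _2 or _b are one class to them, and where a whole thing is asked for, a point or a joint stands for the part that bears it (a point fixed in the world has none). Each returns a list of dicts, best first, with "p" (0 to 1); they miss things now and then, are a little off and sometimes report something else, mostly with a low value. They report only what shows in the picture. A call takes as long as a camera call. They do not tell look-alikes from the thing itself.
- r.cut_out(name, camera): "mask" (480x640 bool, what is visible of it) and "extent" ([left, top, right, bottom] in pixels, round what is visible of it).
The state is a dict: "time_s": time; "joints": joint angles; "qd": joint speeds; "joint_torque": joint torques, N m; "tcp_pos": TCP position; "eef_rot": TCP orientation; "contact_force": force on the tool from outside, world axes, zero at the start; "moment": the same for the moment, N m; "gripper_width": finger opening in m.
Only numpy, scipy, OpenCV 4.12 (cv2) and the standard library are available. Lean on these libraries where they do the work, as an engineer would, in place of code of your own. Each camera call takes 0.05 s, during which the arm holds its last target. There are 200 camera calls.

## Working session

There is one attempt and no reset: what is moved stays moved. The work goes in short steps, Python scripts to look and compute and a tool call to move; the robot and the scene stay as the last step left them, time stands still between calls to the robot, and variables do not carry over. Pictures are saved under pics/ and viewed, about 8 in all and at most 12, crops included, and the job is handed in when it is done.

Besides the shell and the picture viewer there is one more tool, called as a command line: name --argument value ..., lists and objects as JSON in quotes. servo_tool: Moves the arm, as the interface text tells. Its arguments: {"type":"object","properties":{"targets":{"type":"array"},"squeeze":{"type":"number"}},"required":["targets"]}

```bash
mkdir -p pics; cat > h.py <<'E'
import numpy as np, cv2
from plant import r
def cal(n):
    c=r.get_calibration(n); return np.array(c["K"]),c["k1"],np.array(c["extrinsics"])
def ray(n,uv):
    K,k1,E=cal(n); d=np.linalg.inv(K)@np.array([uv[0],uv[1],1.]); x=d[:2].copy()
    for _ in range(20): x=d[:2]/(1+k1*(x@x))
    v=E[:3,:3]@np.array([*x,1]); return E[:3,3],v/np.linalg.norm(v)
def onz(n,uv,z):
    o,v=ray(n,uv); return o+v*(z-o[2])/v[2]
def proj(n,P):
    K,k1,E=cal(n); p=np.linalg.inv(E)@np.append(P,1); x=p[:2]/p[2]; x=x*(1+k1*(x@x)); return (K@np.array([*x,1]))[:2]
def snap(n,f=None):
    im=r.capture(n)
    if f: cv2.imwrite(f'pics/{f}.png',im)
    return im
E
python3 - <<'E'
from h import *
a=snap('top','top0');b=snap('side','side0')
for n in('top','side'):
    K,k1,E=cal(n);print(n,K.round(1).tolist(),k1,E.round(3).tolist())
    for t in ['vise','jaw','crank','knob_grip','block','pin','pin_top','mallet','mat','jar','sander','feather_a']:
        print(t,[(round(d['p'],2),np.round(d['extent']).tolist()) for d in r.cut_out(t,n)])
print(r.get_state(), r.grasp_offset)
E
```

```text
top [[572.9, 0.0, 310.5], [0.0, 572.9, 244.3], [0.0, 0.0, 1.0]] -0.06729275707516226 [[-0.099, -0.974, 0.204, 0.217], [-0.995, 0.096, -0.023, 0.018], [0.003, -0.205, -0.979, 1.461], [0.0, 0.0, 0.0, 1.0]]
vise [(0.81, [220.0, 216.0, 303.0, 281.0])]
jaw [(0.85, [254.0, 227.0, 277.0, 276.0])]
crank [(0.77, [280.0, 216.0, 291.0, 249.0])]
knob_grip [(0.5, [281.0, 215.0, 295.0, 229.0])]
block [(0.91, [147.0, 178.0, 192.0, 227.0]), (0.82, [231.0, 227.0, 252.0, 276.0]), (0.59, [214.0, 183.0, 244.0, 204.0])]
pin [(0.41, [152.0, 186.0, 162.0, 189.0]), (0.2, [218.0, 219.0, 301.0, 280.0])]
pin_top [(0.52, [153.0, 180.0, 161.0, 194.0]), (0.21, [231.0, 228.0, 252.0, 275.0])]
mallet [(0.6, [417.0, 174.0, 456.0, 219.0])]
mat [(0.66, [431.0, 243.0, 474.0, 288.0]), (0.18, [349.0, 190.0, 380.0, 230.0])]
jar [(0.66, [364.0, 252.0, 396.0, 283.0])]
sander [(0.7, [348.0, 190.0, 384.0, 230.0])]
feather_a [(0.8, [199.0, 298.0, 228.0, 356.0])]
side [[502.7, 0.0, 319.2], [0.0, 502.7, 246.2], [0.0, 0.0, 1.0]] -0.11466407120372805 [[0.768, -0.408, 0.494, -0.033], [-0.64, -0.492, 0.59, -0.609], [0.003, -0.769, -0
[... 744 characters left out ...]
.0, 243.0, 239.0, 283.0])]
{'time_s': 1.3, 'joints': array([ 8.63518428e+01,  2.05467565e+01,  6.81955485e-01,  2.23187618e-03,
       -7.01369742e+01, -1.65068239e+01]), 'qd': array([-0.11523437, -0.0535277 ,  0.01557135,  0.08225427,  0.07008993,
        0.08229722]), 'joint_torque': array([ 9.19608501e-04, -5.82387400e+01,  2.93311876e+01,  7.00274125e+00,
        1.24730830e-02, -3.76222317e-05]), 'tcp_pos': array([0.23260287, 0.63363343, 0.22656377]), 'eef_rot': array([ 1.79998894e+02, -2.51694931e-03, -2.01542227e+01]), 'contact_force': array([-0.44278591,  0.31153426,  0.47076557]), 'moment': array([-0.00096332,  0.01975549, -0.01984824]), 'gripper_width': 0.08754412752476383} -0.0188
```

View pics/top0.png

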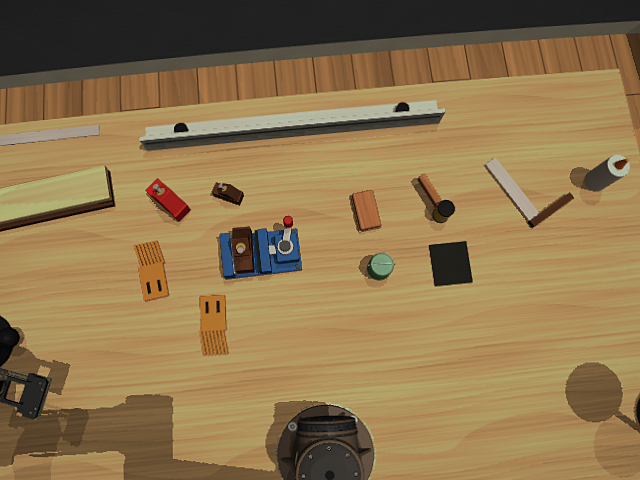

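View pics/side0.png

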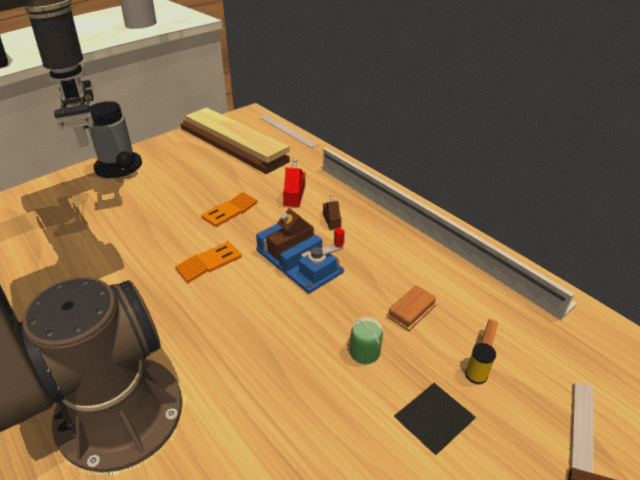

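The block candidates in the top view are the dark block in the vise at (241,250), a small dark one at (228,193) and a red one at (167,198). The block meant is the larger dark one, in the vise. For the mallet there is only the yellow one, head at (443,210) and handle towards (425,178). The mat is at (451,263), and the red knob at (288,221) is the only one of its kind. I'll check this in a close crop.

```bash
python3 - <<'E'
from h import *
a=cv2.imread('pics/top0.png');b=cv2.imread('pics/side0.png')
def crop(im,x,y,w,h,s): return cv2.resize(im[y:y+h,x:x+w],None,fx=s,fy=s,interpolation=cv2.INTER_CUBIC)
C=np.zeros((600,800,3),np.uint8)
C[:400,:400]=crop(a,212,205,100,100,4); C[:400,400:]=crop(b,252,197,100,100,4)
C[400:,:200]=crop(a,413,171,50,50,4); C[400:,200:400]=crop(a,427,240,50,50,4)
C[400:,400:600]=cv2.resize(b[315:390,450:525],(200,200)); C[400:,600:]=cv2.resize(b[380:460,390:480],(200,200))
cv2.imwrite('pics/crop0.png',C)
def red(im,x0,y0,x1,y1):
    i=im[y0:y1,x0:x1].astype(int); m=(i[...,2]>110)&(i[...,1]<60)&(i[...,0]<60); y,x=np.nonzero(m); return x.mean()+x0,y.mean()+y0,m.sum(),(x.min()+x0,y.min()+y0,x.max()+x0,y.max()+y0)
k1=red(a,275,205,305,240);k2=red(b,325,222,350,250);print(k1,k2)
o1,v1=ray('top',k1[:2]);o2,v2=ray('side',k2[:2])
def tri(o1,v1,o2,v2):
    s=np.linalg.lstsq(np.array([v1,-v2]).T,o2-o1,rcond=None)[0];p=o1+s[0]*v1;q=o2+s[1]*v2;return (p+q)/2,np.linalg.norm(p-q)
print('knob',tri(o1,v1,o2,v2),onz('top',k1[:2],.1),onz('side',k2[:2],.095))
E
```

```text
(np.float64(287.81481481481484), np.float64(219.59259259259258), np.int64(54), (np.int64(284), np.int64(216), np.int64(291), np.int64(223))) (np.float64(338.6770186335404), np.float64(236.73291925465838), np.int64(161), (np.int64(334), np.int64(227), np.int64(343), np.int64(246)))
knob (array([0.56695292, 0.03663628, 0.0951559 ]), np.float64(0.003583569212790759)) [0.5672681  0.03561904 0.1       ] [0.56530699 0.03740437 0.095     ]
```

View pics/crop0.png

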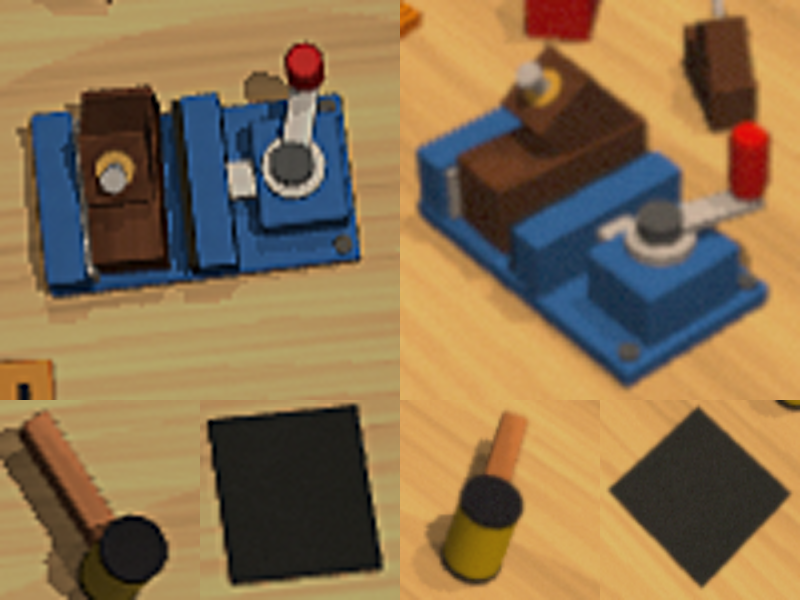

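```bash
cat >> h.py <<'E'
def tri(a,b):
    o1,v1=ray('top',a);o2,v2=ray('side',b)
    s=np.linalg.lstsq(np.array([v1,-v2]).T,o2-o1,rcond=None)[0];p=o1+s[0]*v1;q=o2+s[1]*v2;return ((p+q)/2).round(4),round(float(np.linalg.norm(p-q)),4)
E
python3 - <<'E'
from h import *
T=lambda X,Y:(212+(X+.5)/4-.5,205+(Y+.5)/4-.5)
S=lambda X,Y:(252+(X-400+.5)/4-.5,197+(Y+.5)/4-.5)
M=lambda X,Y:(413+X/4-.4,171+(Y-400)/4-.4)
MS=lambda X,Y:(450+(X-400)*.375-.3,315+(Y-400)*.375-.3)
A=lambda X,Y:(427+(X-200)/4-.4,240+(Y-400)/4-.4)
AS=lambda X,Y:(390+(X-600)*.45-.3,380+(Y-400)*.4-.3)
bl,br,tr=[onz('top',T(*p),.015) for p in((50,295),(359,262),(340,97))]
print('bed',bl,br,tr,np.linalg.norm(bl-br),np.linalg.norm(br-tr))
d=bl-br;print('vise yaw',np.degrees(np.arctan2(-d[0],d[1])));d=tr-br;print(np.degrees(np.arctan2(d[1],d[0])))
sb,sr,sl=[onz('side',S(*p),.015) for p in((628,377),(768,283),(420,205))]
print('side bed',sb,sr,sl)
d=sl-sb;print(np.degrees(np.arctan2(-d[0],d[1])),np.linalg.norm(d));d=sr-sb;print(np.degrees(np.arctan2(d[1],d[0])),np.linalg.norm(d))
print('cap',tri(T(292,165),S(658,218)))
print('pin',tri(T(112,180),S(530,74)))
print('fixed jaw top outer',[onz('top',T(*p),.057) for p in((32,115),(48,287),(70,112),(87,283))])
print('mallet headtop',tri(M(133,548),MS(492,501)),onz('top',M(133,548),.072),onz('side',MS(492,501),.072))
print('handle end',onz('top',M(36,425),.045),onz('side',MS(513,417),.047))
print('mat',[onz('top',A(*p),.004)[:2].round(4).tolist() for p in((208,421),(357,407),(382,569),(232,584))])
print('matS',[onz('side',AS(*p),.004)[:2].round(4).tolist() for p in((697,407),(790,492),(702,585),(611,488))])
for t in('jar','sander'):
  pass
print('jar',onz('top',(381,266),.07))
E
```

```text
bed [0.45133076 0.21237732 0.015     ] [0.45322676 0.01431989 0.015     ] [0.56217946 0.01621271 0.015     ] 0.1980665110484158 0.10896914482772639
vise yaw 0.5484750235008026
0.9952947993293315
side bed [0.45564937 0.01008422 0.015     ] [0.5666768 0.0182901 0.015    ] [0.45100991 0.20567974 0.015     ]
1.3587820386007252 0.19565053870562385
4.226967212359519 0.1113302592781735
cap (array([0.5085, 0.0494, 0.0754]), 0.0018)
pin (array([0.5015, 0.1563, 0.1174]), 0.0023)
fixed jaw top outer [array([0.55968513, 0.21020551, 0.057     ]), array([0.44963988, 0.20763182, 0.057     ]), array([0.55925171, 0.18622577, 0.057     ]), array([0.44977827, 0.18336116, 0.057     ])]
mallet headtop (array([ 0.5677, -0.3644,  0.069 ]), 0.0009) [ 0.56664348 -0.36322952  0.072     ] [ 0.56574088 -0.36561275  0.072     ]
handle end [ 0.66155163 -0.31987714  0.045     ] [ 0.66459631 -0.31923911  0.047     ]
mat [[0.4885, -0.3219], [0.4882, -0.4209], [0.3808, -0.4207], [0.381, -0.3224]]
matS [[0.489, -0.3226], [0.4904, -0.4208], [0.3817, -0.421], [0.3831, -0.3234]]
jar [ 0.43510268 -0.18168911  0.07      ]
```

servo_tool --targets '[{"dx": 33.2, "dy": -59.7, "dz": -2, "spin": 0.13, "grip": 60}, {"dx": 33.2, "dy": -59.7, "dz": -2, "spin": 0.13, "grip": 60}, {"dx": 33.2, "dy": -59.7, "dz": -2, "spin": 0.13, "grip": 60}, {"dx": 33.2, "dy": -59.7, "dz": -2, "spin": 0.13, "grip": 60}, {"dx": 33.2, "dy": -59.7, "dz": -2, "spin": 0.13, "grip": 60}, {"dx": 33.2, "dy": -59.7, "dz": -2, "spin": 0.13, "grip": 60}, {"dx": 33.2, "dy": -59.7, "dz": -2, "spin": 0.13, "grip": 60}, {"dx": 33.2, "dy": -59.7, "dz": -2, "spin": 0.13, "grip": 60}, {"dx": 33.2, "dy": -59.7, "dz": -2, "spin": 0.13, "grip": 60}, {"dx": 33.2, "dy": -59.7, "dz": -2, "spin": 0.13, "grip": 60}]'

```text
time_s: 2.13
tcp_pos: [0.4356, 0.2678, 0.2148]
eef_rot: [-179.9, -0.0, -12.7]
contact_force: [0.1, -0.2, 0.2]
gripper_width: 0.0529
```

servo_tool --targets '[{"dx": 12.9, "dy": -23.1, "dz": -1.5, "spin": 0, "grip": 60}, {"dx": 12.9, "dy": -23.1, "dz": -1.5, "spin": 0, "grip": 60}, {"dx": 12.9, "dy": -23.1, "dz": -1.5, "spin": 0, "grip": 60}, {"dx": 12.9, "dy": -23.1, "dz": -1.5, "spin": 0, "grip": 60}, {"dx": 12.9, "dy": -23.1, "dz": -1.5, "spin": 0, "grip": 60}, {"dx": 12.9, "dy": -23.1, "dz": -1.5, "spin": 0, "grip": 60}, {"dx": 12.9, "dy": -23.1, "dz": -1.5, "spin": 0, "grip": 60}, {"dx": 12.9, "dy": -23.1, "dz": -4, "spin": 0, "grip": 60}, {"dx": 12.9, "dy": -23.1, "dz": -7, "spin": 0, "grip": 60}, {"dx": 12.9, "dy": -23.1, "dz": -7, "spin": 0, "grip": 60}]'

```text
time_s: 2.97
tcp_pos: [0.5608, 0.0372, 0.1393]
eef_rot: [179.8, 0.4, -12.9]
contact_force: [-2.5, 0.3, -1.4]
gripper_width: 0.0525
```

```bash
python3 - <<'E'
from h import *
a=snap('top');b=snap('side')
print(r.get_state()['tcp_pos'],r.get_state()['contact_force'])
C=np.zeros((400,800,3),np.uint8)
c=lambda im,x,y:cv2.resize(im[y:y+80,x:x+80],(400,400),interpolation=cv2.INTER_CUBIC)
p=r.get_state()['tcp_pos'];print(proj('top',p),proj('side',p))
C[:,:400]=c(a,245,170);C[:,400:]=c(b,290,185);cv2.imwrite('pics/k1.png',C)
E
```

```text
[0.56360657 0.03825982 0.14419692] [0.20076515 0.07649892 1.55065066]
[286.17717751 216.58392756] [338.44830719 219.21361519]
```

View pics/k1.png

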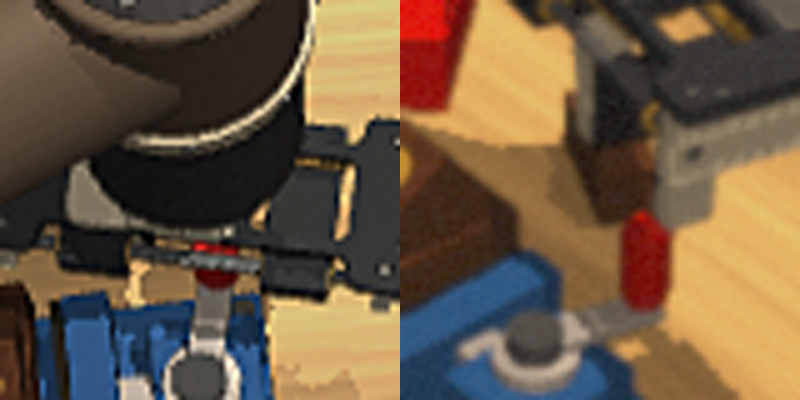

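The fingers straddle the red knob, which is at about (645,220) in the side panel. I'll go down and close on it.

servo_tool --targets '[{"dx": 0, "dy": 0, "dz": -2.2, "spin": 0, "grip": 60}, {"dx": 0, "dy": 0, "dz": -4.4, "spin": 0, "grip": 60}, {"dx": 0, "dy": 0, "dz": -6.3, "spin": 0, "grip": 60}, {"dx": 0, "dy": 0, "dz": -6.3, "spin": 0, "grip": 60}, {"dx": 0, "dy": 0, "dz": -6.3, "spin": 0, "grip": 10}, {"dx": 0, "dy": 0, "dz": -6.3, "spin": 0, "grip": 10}, {"dx": 0, "dy": 0, "dz": -6.3, "spin": 0, "grip": 10}, {"dx": 0, "dy": 0, "dz": -6.3, "spin": 0, "grip": 10}, {"dx": 0, "dy": 0, "dz": -6.3, "spin": 0, "grip": 10}, {"dx": 0, "dy": 0, "dz": -6.3, "spin": 0, "grip": 10}]' --squeeze 15

```text
time_s: 3.9
tcp_pos: [0.5642, 0.0379, 0.0826]
eef_rot: [180.0, -0.0, -12.7]
contact_force: [-1.8, -4.9, 6.3]
gripper_width: 0.0236
```

```bash
python3 - <<'E'
import numpy as np
f=lambda d:5.5*np.array([np.cos(np.radians(d)),np.sin(np.radians(d))])
for s in(-13,-63,-113):
    print([[round(float(x),2) for x in (*(f(s-5*k)-f(s)),np.radians(-5*k))] for k in range(1,11)])
E
```

```text
[[-0.13, -0.46, -0.09], [-0.3, -0.91, -0.17], [-0.5, -1.34, -0.26], [-0.75, -1.76, -0.35], [-1.02, -2.15, -0.44], [-1.34, -2.51, -0.52], [-1.68, -2.85, -0.61], [-2.05, -3.16, -0.7], [-2.44, -3.43, -0.79], [-2.86, -3.66, -0.87]]
[[-0.44, -0.2, -0.09], [-0.89, -0.36, -0.17], [-1.35, -0.48, -0.26], [-1.83, -0.56, -0.35], [-2.31, -0.6, -0.44], [-2.78, -0.59, -0.52], [-3.26, -0.55, -0.61], [-3.73, -0.46, -0.7], [-4.2, -0.33, -0.79], [-4.65, -0.16, -0.87]]
[[-0.43, 0.21, -0.09], [-0.85, 0.45, -0.17], [-1.24, 0.73, -0.26], [-1.6, 1.04, -0.35], [-1.94, 1.38, -0.44], [-2.24, 1.75, -0.52], [-2.52, 2.15, -0.61], [-2.75, 2.57, -0.7], [-2.95, 3.0, -0.79], [-3.11, 3.45, -0.87]]
```

servo_tool --targets '[{"dx": -0.13, "dy": -0.46, "dz": 0, "spin": -0.09, "grip": 10}, {"dx": -0.3, "dy": -0.91, "dz": 0, "spin": -0.17, "grip": 10}, {"dx": -0.5, "dy": -1.34, "dz": 0, "spin": -0.26, "grip": 10}, {"dx": -0.75, "dy": -1.76, "dz": 0, "spin": -0.35, "grip": 10}, {"dx": -1.02, "dy": -2.15, "dz": 0, "spin": -0.44, "grip": 10}, {"dx": -1.34, "dy": -2.51, "dz": 0, "spin": -0.52, "grip": 10}, {"dx": -1.68, "dy": -2.85, "dz": 0, "spin": -0.61, "grip": 10}, {"dx": -2.05, "dy": -3.16, "dz": 0, "spin": -0.7, "grip": 10}, {"dx": -2.44, "dy": -3.43, "dz": 0, "spin": -0.79, "grip": 10}, {"dx": -2.86, "dy": -3.66, "dz": 0, "spin": -0.87, "grip": 10}]'

```text
time_s: 4.73
tcp_pos: [0.539, 0.0029, 0.083]
eef_rot: [-179.6, -0.1, -62.8]
contact_force: [8.6, -0.8, -3.1]
gripper_width: 0.0235
```

servo_tool --targets '[{"dx": -0.44, "dy": -0.2, "dz": 0, "spin": -0.09, "grip": 10}, {"dx": -0.89, "dy": -0.36, "dz": 0, "spin": -0.17, "grip": 10}, {"dx": -1.35, "dy": -0.48, "dz": 0, "spin": -0.26, "grip": 10}, {"dx": -1.83, "dy": -0.56, "dz": 0, "spin": -0.35, "grip": 10}, {"dx": -2.31, "dy": -0.6, "dz": 0, "spin": -0.44, "grip": 10}, {"dx": -2.78, "dy": -0.59, "dz": 0, "spin": -0.52, "grip": 10}, {"dx": -3.26, "dy": -0.55, "dz": 0, "spin": -0.61, "grip": 10}, {"dx": -3.73, "dy": -0.46, "dz": 0, "spin": -0.7, "grip": 10}, {"dx": -4.2, "dy": -0.33, "dz": 0, "spin": -0.79, "grip": 10}, {"dx": -4.65, "dy": -0.16, "dz": 0, "spin": -0.87, "grip": 10}]'

```text
time_s: 5.57
tcp_pos: [0.4902, -0.0007, 0.0827]
eef_rot: [-179.8, -0.0, -112.6]
contact_force: [3.0, -9.0, 3.2]
gripper_width: 0.0234
```

servo_tool --targets '[{"dx": -0.43, "dy": 0.21, "dz": 0, "spin": -0.09, "grip": 10}, {"dx": -0.85, "dy": 0.45, "dz": 0, "spin": -0.17, "grip": 10}, {"dx": -1.24, "dy": 0.73, "dz": 0, "spin": -0.26, "grip": 10}, {"dx": -1.6, "dy": 1.04, "dz": 0, "spin": -0.35, "grip": 10}, {"dx": -1.94, "dy": 1.38, "dz": 0, "spin": -0.44, "grip": 10}, {"dx": -2.24, "dy": 1.75, "dz": 0, "spin": -0.52, "grip": 10}, {"dx": -2.52, "dy": 2.15, "dz": 0, "spin": -0.61, "grip": 10}, {"dx": -2.75, "dy": 2.57, "dz": 0, "spin": -0.7, "grip": 10}, {"dx": -2.95, "dy": 3.0, "dz": 0, "spin": -0.79, "grip": 10}, {"dx": -2.95, "dy": 3.0, "dz": 0, "spin": -0.79, "grip": 10}]'

```text
time_s: 6.4
tcp_pos: [0.4602, 0.0301, 0.0826]
eef_rot: [-179.9, 0.1, -157.9]
contact_force: [1.6, -6.0, 6.2]
gripper_width: 0.0235
```

```bash
python3 - <<'E'
from h import *
a=snap('top');b=snap('side')
s=r.get_state();print(s['tcp_pos'],s['contact_force'],s['eef_rot'],proj('side',[.510,.05,.075]),proj('top',[.510,.05,.075]))
C=np.zeros((400,800,3),np.uint8)
c=lambda im,x,y:cv2.resize(im[y:y+80,x:x+80],(400,400),interpolation=cv2.INTER_CUBIC)
C[:,:400]=c(a,235,210);C[:,400:]=c(b,265,205);cv2.imwrite('pics/k2.png',C)
E
```

```text
[0.46023797 0.0300114  0.08262436] [ 1.06026185 -5.50469487  5.93366011] [-1.79925811e+02  8.43671780e-02 -1.57635492e+02] [316.07294911 250.9248995 ] [284.48506755 245.02582198]
```

View pics/k2.png

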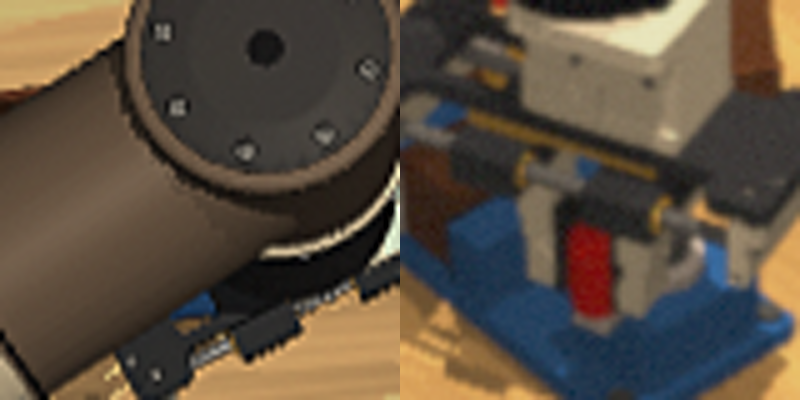

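servo_tool --targets '[{"dx": -0.1, "dy": 0.25, "dz": 0, "spin": -0.05, "grip": 10}, {"dx": -0.18, "dy": 0.5, "dz": 0, "spin": -0.1, "grip": 10}, {"dx": -0.18, "dy": 0.5, "dz": 0, "spin": -0.1, "grip": 10}, {"dx": -0.18, "dy": 0.5, "dz": 0, "spin": -0.1, "grip": 10}, {"dx": -0.18, "dy": 0.5, "dz": 0, "spin": -0.1, "grip": 10}, {"dx": -0.18, "dy": 0.5, "dz": 0, "spin": -0.1, "grip": 10}, {"dx": -0.18, "dy": 0.5, "dz": 0, "spin": -0.1, "grip": 10}, {"dx": -0.18, "dy": 0.5, "dz": 0, "spin": -0.1, "grip": 10}, {"dx": -0.18, "dy": 0.5, "dz": 0, "spin": -0.1, "grip": 10}, {"dx": -0.18, "dy": 0.5, "dz": 0, "spin": -0.1, "grip": 10}]'

```text
time_s: 7.33
tcp_pos: [0.4586, 0.0347, 0.0826]
eef_rot: [-179.9, 0.1, -163.4]
contact_force: [2.4, -7.5, 4.6]
gripper_width: 0.0234
```

servo_tool --targets '[{"dx": 0, "dy": 0, "dz": 0, "spin": 0, "grip": 55}, {"dx": 0, "dy": 0, "dz": 0, "spin": 0, "grip": 55}, {"dx": 0, "dy": 0, "dz": 0, "spin": 0, "grip": 55}, {"dx": 0, "dy": 0, "dz": 0, "spin": 0, "grip": 55}, {"dx": 0, "dy": 0, "dz": 3, "spin": 0, "grip": 55}, {"dx": 0, "dy": 0, "dz": 7, "spin": 0, "grip": 55}, {"dx": 0, "dy": 0, "dz": 11, "spin": 0, "grip": 55}, {"dx": 2, "dy": -4, "dz": 11, "spin": 0.1, "grip": 70}, {"dx": 4, "dy": -8, "dz": 11, "spin": 0.16, "grip": 70}, {"dx": 6, "dy": -12, "dz": 11, "spin": 0.16, "grip": 70}]'

```text
time_s: 8.17
tcp_pos: [0.5132, -0.0738, 0.1928]
eef_rot: [-180.0, 0.2, -153.8]
contact_force: [1.1, 1.1, -0.1]
gripper_width: 0.06
```

```bash
python3 - <<'E'
from h import *
s=r.get_state();print(s['tcp_pos'],s['eef_rot'],s['joints'])
E
```

```text
[ 0.51323562 -0.07379131  0.19283956] [-179.97625175    0.19106704 -153.79631566] [ 1.35131971e+01  7.16923834e+00 -2.18303888e+01 -2.15421516e-02
 -6.08087580e+01 -7.72990772e+01]
```

servo_tool --targets '[{"dx": 9.0, "dy": -26, "dz": 0, "spin": -0.02, "grip": 70}, {"dx": 9.0, "dy": -26, "dz": 0, "spin": -0.02, "grip": 70}, {"dx": 9.0, "dy": -26, "dz": 0, "spin": -0.02, "grip": 70}, {"dx": 9.0, "dy": -26, "dz": 0, "spin": -0.02, "grip": 70}, {"dx": 9.0, "dy": -26, "dz": 0, "spin": -0.02, "grip": 70}, {"dx": 9.0, "dy": -26, "dz": 0, "spin": -0.02, "grip": 70}, {"dx": 9.0, "dy": -26, "dz": 0, "spin": -0.02, "grip": 70}, {"dx": 9.0, "dy": -26, "dz": -3, "spin": -0.02, "grip": 70}, {"dx": 9.0, "dy": -26, "dz": -6, "spin": -0.02, "grip": 70}, {"dx": 9.0, "dy": -26, "dz": -9, "spin": -0.02, "grip": 70}]'

```text
time_s: 9.0
tcp_pos: [0.6021, -0.3342, 0.1]
eef_rot: [180.0, 0.0, -155.5]
contact_force: [-0.0, 0.1, -0.7]
gripper_width: 0.0618
```

```bash
python3 - <<'E'
from h import *
a=snap('top','t3');b=snap('side','s3')
s=r.get_state();print(s['tcp_pos'],s['eef_rot'])
C=np.zeros((600,800,3),np.uint8)
C[:400,:400]=cv2.resize(a[205:305,212:312],(400,400),interpolation=cv2.INTER_CUBIC)
C[:400,400:]=cv2.resize(b[197:297,252:352],(400,400),interpolation=cv2.INTER_CUBIC)
C[400:,:300]=cv2.resize(a[160:226,393:493],(300,200)); C[400:,400:]=cv2.resize(b[300:400,400:600],(400,200))
cv2.imwrite('pics/m1.png',C)
E
```

```text
[ 0.59856007 -0.3322836   0.09534681] [ 179.57829502   -0.39262835 -155.45346352]
```

View pics/m1.png

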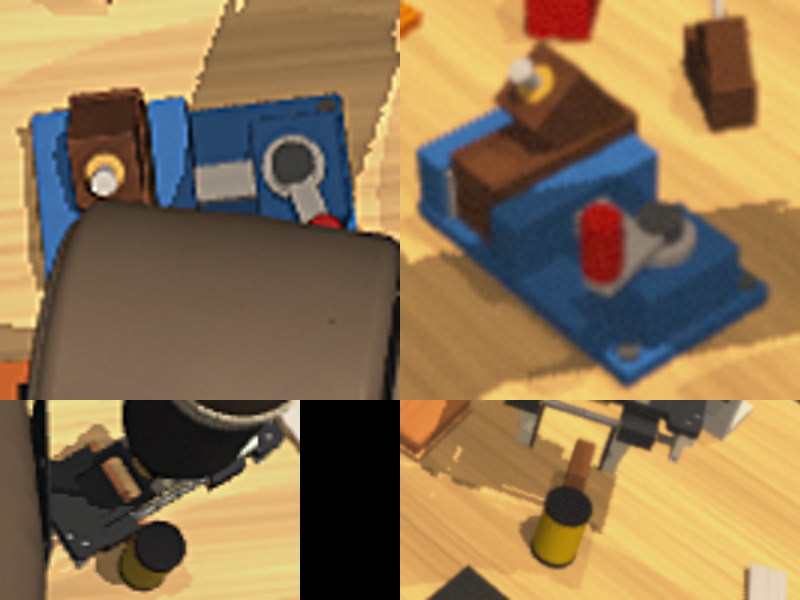

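```bash
python3 - <<'E'
from h import *
b=cv2.imread('pics/s3.png')
i=b[235:275,290:325].astype(int); m=(i[...,2]>100)&(i[...,1]<60)&(i[...,0]<60); y,x=np.nonzero(m); c=(x.mean()+290,y.mean()+235);print(c,m.sum(),y.min()+235,y.max()+235)
k=onz('side',c,.095)+[.001,-.001,0];print('knob',k)
S=lambda X,Y:(252+(X-400+.5)/4-.5,197+(Y+.5)/4-.5);T=lambda X,Y:(212+(X+.5)/4-.5,205+(Y+.5)/4-.5)
print('piv',onz('side',S(665,221),.075))
p=k-np.array([.511,.0505,.095]);print(np.hypot(*p[:2]),np.degrees(np.arctan2(p[1],p[0])))
print('pin',tri(T(103,183),S(523,70)))
for j in range(4):
    r.capture('side');print(r.get_state()['tcp_pos'],r.get_state()['eef_rot'])
E
```

```text
(np.float64(302.0053475935829), np.float64(257.0427807486631)) 187 235 267
knob [0.46001125 0.0343531  0.095     ]
piv [0.51100375 0.0449298  0.075     ]
0.053484338697881766 -162.42827173317986
pin (array([0.5003, 0.1617, 0.1177]), 0.0027)
[ 0.60046988 -0.33307066  0.09887582] [ 179.78924138   -0.25049223 -155.38324014]
[ 0.60211869 -0.33362368  0.10145621] [ 1.79971028e+02 -8.53257047e-02 -1.55342266e+02]
[ 0.60317431 -0.33385785  0.10303488] [-1.79913655e+02  4.01584932e-02 -1.55323145e+02]
[ 0.60361936 -0.33389937  0.10378322] [-1.79861189e+02  1.14984074e-01 -1.55323437e+02]
```

Knob at about -163° from the pivot gives a crank reading near 2.86, and the jaw is on the block. Next I'll go down and grip the mallet handle lightly, so that it can pivot.

servo_tool --targets '[{"dx": 0.5, "dy": -1.0, "dz": -1, "spin": 0, "grip": 60}, {"dx": 0.5, "dy": -1.0, "dz": -3.5, "spin": 0, "grip": 60}, {"dx": 0.5, "dy": -1.0, "dz": -6, "spin": 0, "grip": 60}, {"dx": 0.5, "dy": -1.0, "dz": -8, "spin": 0, "grip": 60}, {"dx": 0.5, "dy": -1.0, "dz": -8.6, "spin": 0, "grip": 60}, {"dx": 0.5, "dy": -1.0, "dz": -8.6, "spin": 0, "grip": 10}, {"dx": 0.5, "dy": -1.0, "dz": -8.6, "spin": 0, "grip": 10}, {"dx": 0.5, "dy": -1.0, "dz": -8.6, "spin": 0, "grip": 10}, {"dx": 0.5, "dy": -1.0, "dz": -8.6, "spin": 0, "grip": 10}, {"dx": 0.5, "dy": -1.0, "dz": -8.6, "spin": 0, "grip": 10}]' --squeeze 4

```text
time_s: 10.13
tcp_pos: [0.608, -0.3438, 0.0169]
eef_rot: [-179.9, 0.1, -155.4]
contact_force: [-1.0, 0.0, 0.2]
gripper_width: 0.0246
```

servo_tool --targets '[{"dx": 0, "dy": 0, "dz": 0, "spin": 0, "grip": 10}, {"dx": 0, "dy": 0, "dz": 0, "spin": 0, "grip": 10}, {"dx": 0, "dy": 0, "dz": 0, "spin": 0, "grip": 10}, {"dx": 0, "dy": 0, "dz": 0, "spin": 0, "grip": 10}, {"dx": -0.22, "dy": -0.1, "dz": 0.4, "spin": 0, "grip": 10}, {"dx": -0.44, "dy": -0.21, "dz": 0.8, "spin": 0, "grip": 10}, {"dx": -0.7, "dy": -0.33, "dz": 1.17, "spin": 0, "grip": 10}, {"dx": -0.97, "dy": -0.45, "dz": 1.54, "spin": 0, "grip": 10}, {"dx": -1.27, "dy": -0.59, "dz": 1.87, "spin": 0, "grip": 10}, {"dx": -1.58, "dy": -0.74, "dz": 2.2, "spin": 0, "grip": 10}]' --squeeze 4

```text
time_s: 10.97
tcp_pos: [0.5905, -0.3509, 0.0374]
eef_rot: [180.0, -0.0, -155.4]
contact_force: [-0.1, 0.4, -1.5]
gripper_width: 0.0198
```

servo_tool --targets '[{"dx": -0.34, "dy": -0.16, "dz": 0.28, "spin": 0, "grip": 10}, {"dx": -0.68, "dy": -0.32, "dz": 0.57, "spin": 0, "grip": 10}, {"dx": -1.03, "dy": -0.48, "dz": 0.8, "spin": 0, "grip": 10}, {"dx": -1.4, "dy": -0.65, "dz": 1.05, "spin": 0, "grip": 10}, {"dx": -1.4, "dy": -0.65, "dz": 1.05, "spin": 0, "grip": 10}, {"dx": -1.4, "dy": -0.65, "dz": 1.05, "spin": 0, "grip": 10}, {"dx": -1.4, "dy": -0.65, "dz": 1.05, "spin": 0, "grip": 10}, {"dx": -1.4, "dy": -0.65, "dz": 1.05, "spin": 0, "grip": 10}, {"dx": -1.4, "dy": -0.65, "dz": 1.05, "spin": 0, "grip": 10}, {"dx": -1.4, "dy": -0.65, "dz": 1.05, "spin": 0, "grip": 10}]' --squeeze 4

```text
time_s: 11.8
tcp_pos: [0.5774, -0.3575, 0.0478]
eef_rot: [180.0, -0.0, -155.4]
contact_force: [-1.5, 0.1, -0.4]
gripper_width: 0.0202
```

```bash
python3 - <<'E'
from h import *
a=snap('top','t4');b=snap('side','s4')
s=r.get_state();print(s['tcp_pos'],s['eef_rot'],s['contact_force'],s['moment'],s['gripper_width'])
C=np.zeros((400,800,3),np.uint8)
C[:,:400]=cv2.resize(a[160:240,390:470],(400,400),interpolation=cv2.INTER_CUBIC)
C[:,400:]=cv2.resize(b[310:390,440:520],(400,400),interpolation=cv2.INTER_CUBIC)
cv2.imwrite('pics/m2.png',C)
E
```

```text
[ 0.57737488 -0.3574651   0.04776884] [ 1.79996370e+02 -9.68115896e-03 -1.55365720e+02] [-0.18901194  0.11845784 -0.14332387] [0.05334283 0.32689144 0.00072199] 0.020167618559885445
```

View pics/m2.png

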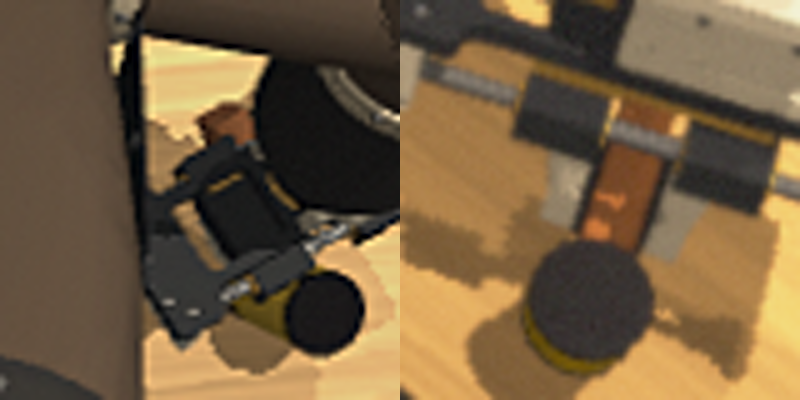

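```bash
cat >> h.py <<'E'
def tilt(pt,ps,G,ud,e=46):
    # top-face centre pixels -> alpha
    P,err=tri(pt,ps); d=P-G; u=d@np.array([np.cos(ud),np.sin(ud),0]); z=d[2]
    return P,err,u*1e3,z*1e3, np.degrees(np.arctan2(-z,-u)+np.arctan2(36,e)), np.hypot(u,z)*1e3
E
python3 - <<'E'
from h import *
p=r.get_state()['tcp_pos'];G=p+[0,0,.0188]
print(tilt((390+325.5/5-.5,160+312.5/5-.5),(440+190.5/5-.5,310+302/5-.5),G,np.radians(24.6)))
for al in(30,35,40):
    a=np.radians(al);u=-.046*np.cos(a)-.036*np.sin(a);z=-.046*np.sin(a)+.036*np.cos(a)
    P=G+[u*np.cos(.43),u*np.sin(.43),z];print(al,(proj('top',P)-[389.5,159.5])*5,(proj('side',P)-[439.5,309.5])*5+[400,0])
E
```

```text
(array([ 0.528 , -0.3805,  0.0683]), 0.0007, np.float64(-54.48241113420526), np.float64(1.7311597487224273), np.float64(36.227101300456916), np.float64(54.50990769641947))
30 [331.32784729 315.91694868] [592.46478215 297.47842482]
35 [329.34379176 319.1789812 ] [589.09051136 307.15323506]
40 [326.88099355 321.69119983] [585.99469405 315.86833231]
```

servo_tool --targets '[{"dx": 0, "dy": 0, "dz": 0, "spin": 0, "grip": 5}, {"dx": 0, "dy": 0, "dz": 0, "spin": 0, "grip": 5}, {"dx": 0, "dy": 0, "dz": 0, "spin": 0, "grip": 5}, {"dx": 0, "dy": 0, "dz": 0.5, "spin": 0, "grip": 5}, {"dx": 0, "dy": 0, "dz": 2, "spin": 0, "grip": 5}, {"dx": 0, "dy": 0, "dz": 4.5, "spin": 0, "grip": 5}, {"dx": 0, "dy": 0, "dz": 7.5, "spin": -0.05, "grip": 5}, {"dx": 0, "dy": 1, "dz": 10.5, "spin": -0.1, "grip": 5}, {"dx": 0, "dy": 3, "dz": 13, "spin": -0.15, "grip": 5}, {"dx": -0.5, "dy": 6, "dz": 15.5, "spin": -0.2, "grip": 5}]' --squeeze 60

```text
time_s: 12.73
tcp_pos: [0.5729, -0.2983, 0.2041]
eef_rot: [-180.0, 0.1, -167.1]
contact_force: [1.3, 0.3, -3.1]
gripper_width: 0.0197
```

servo_tool --targets '[{"dx": -0.5, "dy": 3.5, "dz": 1, "spin": -0.05, "grip": 5}, {"dx": -1.2, "dy": 7, "dz": 1, "spin": -0.1, "grip": 5}, {"dx": -2, "dy": 10.5, "dz": 1, "spin": -0.15, "grip": 5}, {"dx": -2.7, "dy": 14, "dz": 1, "spin": -0.21, "grip": 5}, {"dx": -3.4, "dy": 17.5, "dz": 1, "spin": -0.21, "grip": 5}, {"dx": -4.1, "dy": 21, "dz": 1, "spin": -0.21, "grip": 5}, {"dx": -4.9, "dy": 24.5, "dz": 1, "spin": -0.21, "grip": 5}, {"dx": -5.6, "dy": 28, "dz": 1, "spin": -0.21, "grip": 5}, {"dx": -6.2, "dy": 31.5, "dz": 1, "spin": -0.21, "grip": 5}, {"dx": -6.7, "dy": 34.5, "dz": 1, "spin": -0.21, "grip": 5}]' --squeeze 60

```text
time_s: 13.57
tcp_pos: [0.5046, 0.0496, 0.2134]
eef_rot: [179.9, 0.1, -178.8]
contact_force: [0.7, 1.1, -3.9]
gripper_width: 0.0195
```

servo_tool --targets '[{"dx": -0.4, "dy": 3.5, "dz": 0, "spin": 0, "grip": 5}, {"dx": -0.8, "dy": 7, "dz": 0, "spin": 0, "grip": 5}, {"dx": -1.2, "dy": 9.8, "dz": 0, "spin": 0, "grip": 5}, {"dx": -1.4, "dy": 11.3, "dz": -1, "spin": 0, "grip": 5}, {"dx": -1.4, "dy": 11.3, "dz": -2.1, "spin": 0, "grip": 5}, {"dx": -1.4, "dy": 11.3, "dz": -2.1, "spin": 0, "grip": 5}, {"dx": -1.4, "dy": 11.3, "dz": -2.1, "spin": 0, "grip": 5}, {"dx": -1.4, "dy": 11.3, "dz": -2.1, "spin": 0, "grip": 5}, {"dx": -1.4, "dy": 11.3, "dz": -2.1, "spin": 0, "grip": 5}, {"dx": -1.4, "dy": 11.3, "dz": -2.1, "spin": 0, "grip": 5}]' --squeeze 60

```text
time_s: 14.4
tcp_pos: [0.4917, 0.1601, 0.1925]
eef_rot: [180.0, 0.1, -178.9]
contact_force: [-0.3, 0.1, -3.6]
gripper_width: 0.0196
```

```bash
python3 - <<'E'
from h import *
a=snap('top','t5');b=snap('side','s5')
s=r.get_state();print(s['tcp_pos'],s['eef_rot'],s['contact_force'],s['joints'])
C=np.zeros((400,800,3),np.uint8)
C[:,:400]=cv2.resize(a[190:290,190:290],(400,400),interpolation=cv2.INTER_CUBIC)
C[:,400:]=cv2.resize(b[150:250,230:330],(400,400),interpolation=cv2.INTER_CUBIC)
cv2.imwrite('pics/p1.png',C)
G=s['tcp_pos']+[0,0,.0188]
for al in(30,35,40):
    x=np.radians(al);u=-.046*np.cos(x)-.036*np.sin(x);z=-.046*np.sin(x)+.036*np.cos(x);P=G+[u,u*.02,z]
    u=-.046*np.cos(x)+.036*np.sin(x);z=-.046*np.sin(x)-.036*np.cos(x);Q=G+[u,u*.02,z]
    f=lambda P:((proj('top',P)-[189.5,189.5])*4).round().tolist()+((proj('side',P)-[229.5,149.5])*4+[400,0]).round().tolist()
    print(al,f(P),f(Q))
E
```

```text
[0.49161274 0.16018435 0.19233633] [ 1.79972554e+02  3.73557408e-02 -1.78911190e+02] [-0.32585868 -0.22326337 -3.05235482] [ 3.98231326e+01  7.13412715e+00 -2.19526893e+01  2.24864517e-03
 -6.08668705e+01 -1.28735408e+02]
30 [184.0, 323.0, 502.0, 153.0] [191.0, 279.0, 564.0, 224.0]
35 [185.0, 325.0, 502.0, 161.0] [191.0, 272.0, 571.0, 223.0]
40 [186.0, 327.0, 503.0, 169.0] [190.0, 264.0, 578.0, 222.0]
```

View pics/p1.png

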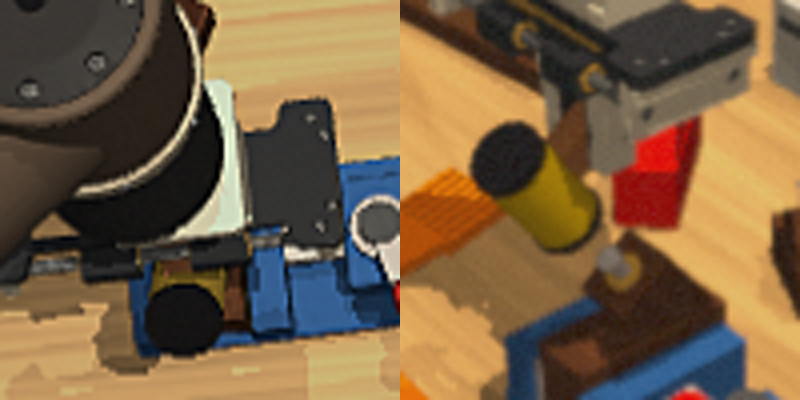

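The head axis (508,160)→(575,225) in the side panel points straight at the pin head at (612,262), the tilt is about 35° and the gap about 40 mm. First blow.

servo_tool --targets '[{"dx": 0.7, "dy": 0.15, "dz": -1.0, "spin": 0, "grip": 5}, {"dx": 2.87, "dy": 0.15, "dz": -4.1, "spin": 0, "grip": 5}, {"dx": 2.87, "dy": 0.15, "dz": -4.1, "spin": 0, "grip": 5}, {"dx": 1.5, "dy": 0.15, "dz": -2.1, "spin": 0, "grip": 5}, {"dx": 0.3, "dy": 0.15, "dz": -0.4, "spin": 0, "grip": 5}, {"dx": 0, "dy": 0.15, "dz": 0, "spin": 0, "grip": 5}, {"dx": 0, "dy": 0.15, "dz": 0, "spin": 0, "grip": 5}, {"dx": 0, "dy": 0.15, "dz": 0, "spin": 0, "grip": 5}, {"dx": 0, "dy": 0.15, "dz": 0, "spin": 0, "grip": 5}, {"dx": 0, "dy": 0.15, "dz": 0, "spin": 0, "grip": 5}]' --squeeze 60

```text
time_s: 15.33
tcp_pos: [0.4913, 0.1618, 0.1909]
eef_rot: [-180.0, -0.1, -178.9]
contact_force: [0.2, -0.6, -2.9]
gripper_width: 0.0199
```

```bash
cat > look.py <<'E'
import sys
from h import *
b=snap('side')
s=r.get_state();print(s['time_s'],s['tcp_pos'],s['contact_force'])
C=cv2.resize(b[150:250,230:330],(600,600),interpolation=cv2.INTER_CUBIC);cv2.imwrite(f'pics/{sys.argv[1]}.png',C)
f=lambda P:((proj('side',P)-[229.5,149.5])*6).round().tolist()
G=s['tcp_pos']+[0,0,.0188]
for al in(25,30,35,40):
    x=np.radians(al);c,q=np.cos(x),np.sin(x)
    w=lambda u,z:G+[u*1e-3,u*2e-5,z*1e-3]
    print(al,f(w(-46*c-36*q,-46*q+36*c)),f(w(-46*c+36*q,-46*q-36*c)))
E
python3 look.py p2
```

```text
15.3833 [0.49128954 0.16177926 0.19093651] [ 0.59402069 -0.09965885 -2.45163042]
25 [151.0, 218.0] [232.0, 338.0]
30 [150.0, 231.0] [243.0, 338.0]
35 [150.0, 243.0] [254.0, 336.0]
40 [151.0, 256.0] [264.0, 334.0]
```

View pics/p2.png

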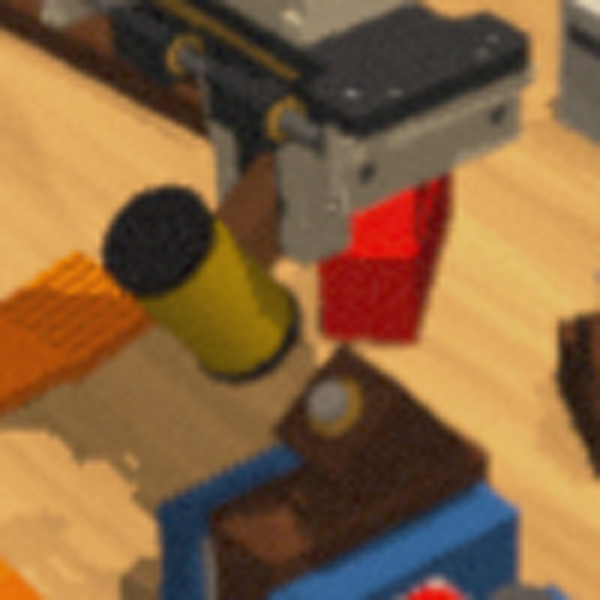

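```bash
cat > pin.py <<'E'
from h import *
import sys
def pin(b):
    i=b[205:230,272:300].astype(int);m=(i.min(2)>95)&(i.max(2)-i.min(2)<40);n,l,st,c=cv2.connectedComponentsWithStats(m.astype(np.uint8))
    return [(st[k,4],(c[k]+[272,205]).round(2).tolist()) for k in range(1,n) if st[k,4]>4]
def ring(b):
    i=b[205:230,272:300].astype(int);m=(i[...,2]>120)&(i[...,2]-i[...,0]>60)&(i[...,1]>80)&(i[...,2]-i[...,1]>15)
    y,x=np.nonzero(m);return m.sum(),x.min()+272,x.max()+272,y.min()+205,y.max()+205
if __name__=='__main__':
    b=snap('side',sys.argv[1])
    for f in ['s3','s5',sys.argv[1]]:
        g=cv2.imread(f'pics/{f}.png');print(f,pin(g),ring(g))
    P=np.array([.5003,.1617,.1177]);d=np.array([.574,.01,-.819])
    for k in(0,6,12,18):print(k,proj('side',P+d*k*1e-3).round(2))
E
python3 pin.py s6
```

```text
s3 [(np.int32(6), [283.83, 216.67]), (np.int32(5), [274.0, 224.8])] (np.int64(316), np.int64(272), np.int64(299), np.int64(205), np.int64(225))
s5 [(np.int32(9), [282.44, 213.67])] (np.int64(205), np.int64(272), np.int64(299), np.int64(205), np.int64(224))
s6 [(np.int32(11), [284.18, 216.18])] (np.int64(206), np.int64(272), np.int64(299), np.int64(205), np.int64(224))
0 [281.81 214.25]
6 [283.09 215.4 ]
12 [284.36 216.54]
18 [285.62 217.67]
```

servo_tool --targets '[{"dx": 0.7, "dy": 0, "dz": -1.0, "spin": 0, "grip": 5}, {"dx": 3.05, "dy": 0, "dz": -4.35, "spin": 0, "grip": 5}, {"dx": 3.15, "dy": 0, "dz": -4.5, "spin": 0, "grip": 5}, {"dx": 1.5, "dy": 0, "dz": -2.1, "spin": 0, "grip": 5}, {"dx": 0.3, "dy": 0, "dz": -0.4, "spin": 0, "grip": 5}, {"dx": 0, "dy": 0, "dz": 0, "spin": 0, "grip": 5}, {"dx": 0, "dy": 0, "dz": 0, "spin": 0, "grip": 5}, {"dx": 0, "dy": 0, "dz": 0, "spin": 0, "grip": 5}, {"dx": 0, "dy": 0, "dz": 0, "spin": 0, "grip": 5}, {"dx": 0, "dy": 0, "dz": 0, "spin": 0, "grip": 5}]' --squeeze 60

```text
time_s: 16.27
tcp_pos: [0.4913, 0.1618, 0.1907]
eef_rot: [-179.9, -0.1, -178.9]
contact_force: [0.6, 0.4, -3.7]
gripper_width: 0.0194
```

```bash
python3 pin.py s7; python3 look.py p3
```

```text
s3 [(np.int32(6), [283.83, 216.67]), (np.int32(5), [274.0, 224.8])] (np.int64(316), np.int64(272), np.int64(299), np.int64(205), np.int64(225))
s5 [(np.int32(9), [282.44, 213.67])] (np.int64(205), np.int64(272), np.int64(299), np.int64(205), np.int64(224))
s7 [(np.int32(10), [284.6, 216.4])] (np.int64(201), np.int64(272), np.int64(299), np.int64(205), np.int64(224))
0 [281.81 214.25]
6 [283.09 215.4 ]
12 [284.36 216.54]
18 [285.62 217.67]
16.3667 [0.49133509 0.16180309 0.19098239] [-0.042935   -0.25833469 -2.93261572]
25 [151.0, 218.0] [232.0, 337.0]
30 [150.0, 231.0] [243.0, 337.0]
35 [150.0, 243.0] [254.0, 336.0]
40 [151.0, 255.0] [264.0, 334.0]
```

View pics/p3.png

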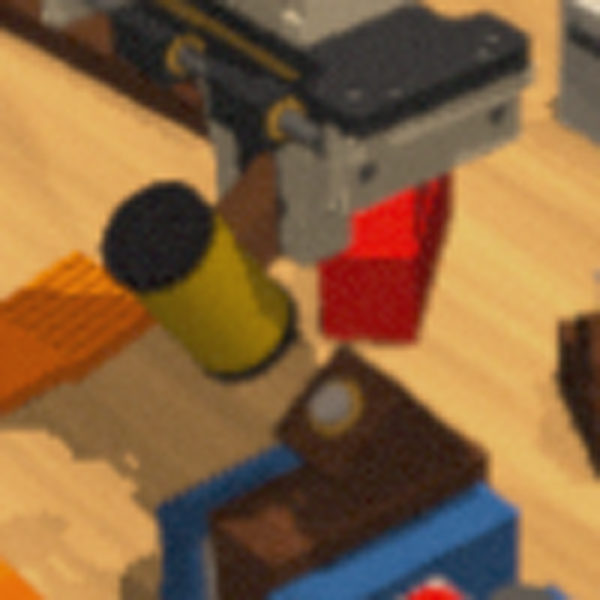

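servo_tool --targets '[{"dx": 1.0, "dy": 0, "dz": -1.4, "spin": 0, "grip": 5}, {"dx": 3.2, "dy": 0, "dz": -4.55, "spin": 0, "grip": 5}, {"dx": 3.4, "dy": 0, "dz": -4.85, "spin": 0, "grip": 5}, {"dx": 1.5, "dy": 0, "dz": -2.1, "spin": 0, "grip": 5}, {"dx": 0.3, "dy": 0, "dz": -0.4, "spin": 0, "grip": 5}, {"dx": 0, "dy": 0, "dz": 0, "spin": 0, "grip": 5}, {"dx": 0, "dy": 0, "dz": 0, "spin": 0, "grip": 5}, {"dx": 0, "dy": 0, "dz": 0, "spin": 0, "grip": 5}, {"dx": 0, "dy": 0, "dz": 0, "spin": 0, "grip": 5}, {"dx": 0, "dy": 0, "dz": 0, "spin": 0, "grip": 5}]' --squeeze 60

```text
time_s: 17.2
tcp_pos: [0.4912, 0.1618, 0.1907]
eef_rot: [-179.9, -0.1, -178.9]
contact_force: [0.5, -0.4, -3.6]
gripper_width: 0.0196
```

```bash
python3 pin.py s8; python3 - <<'E'
from h import *
s=r.get_state();print(s['time_s'],s['tcp_pos'],s['eef_rot'],s['contact_force'])
# registered comparison: small patch shift of pin & of mallet top face between pictures
A={k:cv2.imread(f'pics/{k}.png') for k in('s5','s6','s7','s8')}
def sh(a,b,x,y,w,h):
    g=lambda i:cv2.resize(cv2.cvtColor(i,cv2.COLOR_BGR2GRAY)[y:y+h,x:x+w],None,fx=4,fy=4,interpolation=cv2.INTER_CUBIC).astype(np.float32)
    W=cv2.createHanningWindow((4*w,4*h),cv2.CV_32F);s,p=cv2.phaseCorrelate(g(a),g(b),W);return np.round(np.array(s)/4,2),round(p,2)
for p,q in(('s5','s6'),('s6','s7'),('s7','s8')): print(p,q,'pin',sh(A[p],A[q],277,208,18,18),'blk',sh(A[p],A[q],272,225,36,24),'head',sh(A[p],A[q],240,174,40,40))
# dark top face of the head
for k in A:
    i=A[k][178:205,243:272].astype(int);m=i.max(2)<60;n,l,st,c=cv2.connectedComponentsWithStats(m.astype(np.uint8));j=1+np.argmax(st[1:,4]);print(k,st[j,4],(c[j]+[243,178]).round(2))
# gold/pin picture
C=np.hstack([cv2.resize(A[k][205:230,275:300],(400,400),interpolation=cv2.INTER_CUBIC) for k in('s7','s8')]);cv2.imwrite('pics/p4.png',C)
E
```

```text
s3 [(np.int32(6), [283.83, 216.67]), (np.int32(5), [274.0, 224.8])] (np.int64(316), np.int64(272), np.int64(299), np.int64(205), np.int64(225))
s5 [(np.int32(9), [282.44, 213.67])] (np.int64(205), np.int64(272), np.int64(299), np.int64(205), np.int64(224))
s8 [(np.int32(10), [284.8, 216.4])] (np.int64(201), np.int64(272), np.int64(299), np.int64(205), np.int64(224))
0 [281.81 214.25]
6 [283.09 215.4 ]
12 [284.36 216.54]
18 [285.62 217.67]
17.25 [0.49129263 0.16174395 0.19081124] [-1.79945927e+02 -7.91606546e-02 -1.78885537e+02] [-0.5617394  -0.49513474 -3.65084022]
s5 s6 pin (array([ 0.06, -0.05]), 0.5) blk (array([-1.07, -0.06]), 0.16) head (array([ 0.04, -0.03]), 0.39)
s6 s7 pin (array([0.02, 0.02]), 0.53) blk (array([-0.03,  0.02]), 0.42) head (array([-0.  , -0.01]), 0.49)
s7 s8 pin (array([-0.02, -0.01]), 0.74) blk (array([-0.02, -0.01]), 0.38) head (array([ 0., -1.]), 0.38)
s5 234 [256.67 189.53]
s6 227 [256.07 189.95]
s7 229 [255.89 189.33]
s8 228 [255.8  188.28]
```

View pics/p4.png

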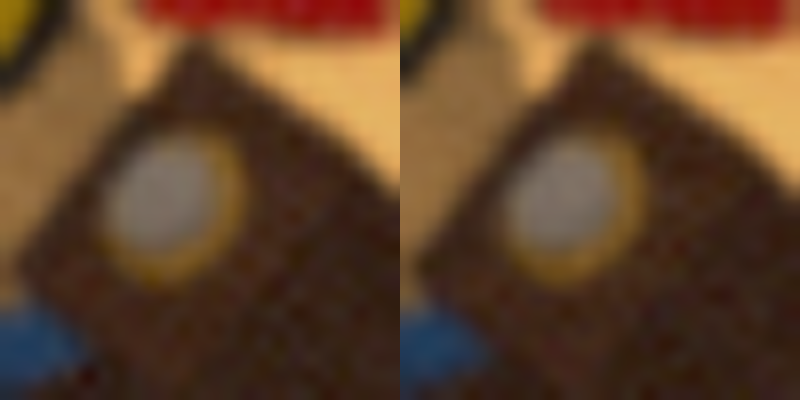

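Blow 3 went deeper, but it only rotated the mallet in the grip by about 2°. The pin in s7 and s8 did not move, and the head offset from its gold bush is about 5 mm, so the pin is seated. Now I'll carry the mallet to the mat.

servo_tool --targets '[{"dx": -0.5, "dy": 0, "dz": 1.5, "spin": 0, "grip": 5}, {"dx": -0.8, "dy": -1.5, "dz": 3, "spin": 0, "grip": 5}, {"dx": -1, "dy": -4.5, "dz": 3.5, "spin": 0, "grip": 5}, {"dx": -1.2, "dy": -8, "dz": 3.5, "spin": 0, "grip": 5}, {"dx": -1.4, "dy": -11.5, "dz": 3.5, "spin": 0, "grip": 5}, {"dx": -1.6, "dy": -15, "dz": 3.5, "spin": 0, "grip": 5}, {"dx": -1.8, "dy": -18.5, "dz": 3.5, "spin": 0, "grip": 5}, {"dx": -2, "dy": -22, "dz": 3.5, "spin": 0, "grip": 5}, {"dx": -2.2, "dy": -25.5, "dz": 3.5, "spin": 0, "grip": 5}, {"dx": -2.4, "dy": -29, "dz": 3.5, "spin": 0, "grip": 5}]' --squeeze 60

```text
time_s: 18.08
tcp_pos: [0.4669, -0.1297, 0.2265]
eef_rot: [180.0, -0.0, -178.9]
contact_force: [0.9, 0.1, -2.6]
gripper_width: 0.0193
```

servo_tool --targets '[{"dx": -0.2, "dy": -3.5, "dz": 0, "spin": 0, "grip": 5}, {"dx": -0.5, "dy": -7, "dz": 0, "spin": 0, "grip": 5}, {"dx": -0.8, "dy": -10.5, "dz": 0, "spin": 0, "grip": 5}, {"dx": -1.1, "dy": -14, "dz": 0, "spin": 0, "grip": 5}, {"dx": -1.4, "dy": -17.5, "dz": 0, "spin": 0, "grip": 5}, {"dx": -1.4, "dy": -21, "dz": 0, "spin": 0, "grip": 5}, {"dx": -1.4, "dy": -23.5, "dz": 0, "spin": 0, "grip": 5}, {"dx": -1.4, "dy": -24.4, "dz": -2, "spin": 0, "grip": 5}, {"dx": -1.4, "dy": -24.4, "dz": -4, "spin": 0, "grip": 5}, {"dx": -1.4, "dy": -24.4, "dz": -5, "spin": 0, "grip": 5}]' --squeeze 60

```text
time_s: 18.92
tcp_pos: [0.4518, -0.3723, 0.1733]
eef_rot: [179.9, -0.2, -179.0]
contact_force: [0.1, 1.1, -4.2]
gripper_width: 0.0194
```

```bash
python3 pin.py s9; python3 - <<'E'
from h import *
snap('top','t9')
s=r.get_state();print(s['time_s'],s['tcp_pos'],s['eef_rot'],s['contact_force'])
b=cv2.imread('pics/s9.png');a=cv2.imread('pics/t9.png')
G=s['tcp_pos']+[0,0,.0188]
x=np.radians(31);c,q=np.cos(x),np.sin(x)
P=G+np.array([-46*c-36*q,-.9,-46*q+36*c])*1e-3;ps=proj('side',P);pt=proj('top',P);print('pred31',ps,pt)
C=np.zeros((600,800,3),np.uint8)
x0,y0=int(ps[0])-50,int(ps[1])-50;print(x0,y0);C[:400,:400]=cv2.resize(b[y0:y0+100,x0:x0+100],(400,400))
x1,y1=int(pt[0])-50,int(pt[1])-50;print(x1,y1);C[:400,400:]=cv2.resize(a[y1:y1+100,x1:x1+100],(400,400))
C[400:,:200]=cv2.resize(b[205:230,275:300],(200,200));C[400:,200:500]=cv2.resize(a[205:305,212:312],(300,200)); C[400:,500:]=cv2.resize(b[197:297,252:352],(300,200))
cv2.imwrite('pics/f1.png',C)
E
```

```text
s3 [(np.int32(6), [283.83, 216.67]), (np.int32(5), [274.0, 224.8])] (np.int64(316), np.int64(272), np.int64(299), np.int64(205), np.int64(225))
s5 [(np.int32(9), [282.44, 213.67])] (np.int64(205), np.int64(272), np.int64(299), np.int64(205), np.int64(224))
s9 [(np.int32(5), [274.0, 224.8])] (np.int64(325), np.int64(272), np.int64(299), np.int64(205), np.int64(225))
0 [281.81 214.25]
6 [283.09 215.4 ]
12 [284.36 216.54]
18 [285.62 217.67]
19.0167 [ 0.45185203 -0.37140006  0.17408146] [ 179.85935699   -0.27274208 -178.90738713] [-0.2991259   0.80893975 -2.96363698]
pred31 [437.49691784 361.06916798] [474.37205926 265.95603929]
387 311
424 215
```

servo_tool --targets '[{"dx": 0.1, "dy": 0, "dz": -2, "spin": 0, "grip": 5}, {"dx": 0.1, "dy": 0, "dz": -5, "spin": 0, "grip": 5}, {"dx": 0.1, "dy": 0, "dz": -8, "spin": 0, "grip": 5}, {"dx": 0.1, "dy": 0, "dz": -10.5, "spin": 0, "grip": 5}, {"dx": 0.1, "dy": 0, "dz": -11.5, "spin": 0, "grip": 5}, {"dx": 0.1, "dy": 0, "dz": -12.0, "spin": 0, "grip": 5}, {"dx": 0.1, "dy": 0, "dz": -12.2, "spin": 0, "grip": 5}, {"dx": 0.1, "dy": 0, "dz": -12.3, "spin": 0, "grip": 5}, {"dx": 0.1, "dy": 0, "dz": -12.3, "spin": 0, "grip": 5}, {"dx": 0.1, "dy": 0, "dz": -12.3, "spin": 0, "grip": 5}]' --squeeze 60

```text
time_s: 19.85
tcp_pos: [0.4553, -0.3724, 0.0553]
eef_rot: [-179.9, 0.1, -178.8]
contact_force: [0.5, -1.5, -2.7]
gripper_width: 0.0201
```

servo_tool --targets '[{"dx": 0, "dy": 0, "dz": -0.2, "spin": 0, "grip": 5}, {"dx": 0, "dy": 0, "dz": -0.4, "spin": 0, "grip": 5}, {"dx": 0, "dy": 0, "dz": -0.4, "spin": 0, "grip": 5}, {"dx": 0.4, "dy": 0, "dz": -0.65, "spin": 0, "grip": 5}, {"dx": 0.78, "dy": 0, "dz": -0.94, "spin": 0, "grip": 5}, {"dx": 1.17, "dy": 0, "dz": -1.28, "spin": 0, "grip": 5}, {"dx": 1.57, "dy": 0, "dz": -1.66, "spin": 0, "grip": 5}, {"dx": 1.92, "dy": 0, "dz": -2.05, "spin": 0, "grip": 5}, {"dx": 2.26, "dy": 0, "dz": -2.48, "spin": 0, "grip": 5}, {"dx": 2.55, "dy": 0, "dz": -2.92, "spin": 0, "grip": 5}]' --squeeze 4

```text
time_s: 20.68
tcp_pos: [0.4806, -0.372, 0.0241]
eef_rot: [-180.0, 0.0, -178.9]
contact_force: [3.5, 0.5, 1.6]
gripper_width: 0.0202
```

servo_tool --targets '[{"dx": 0.15, "dy": 0, "dz": -0.25, "spin": 0, "grip": 5}, {"dx": 0.28, "dy": 0, "dz": -0.45, "spin": 0, "grip": 5}, {"dx": 0.28, "dy": 0, "dz": -0.45, "spin": 0, "grip": 5}, {"dx": 0.28, "dy": 0, "dz": -0.45, "spin": 0, "grip": 5}, {"dx": 0.28, "dy": 0, "dz": -0.45, "spin": 0, "grip": 5}, {"dx": 0.28, "dy": 0, "dz": -0.45, "spin": 0, "grip": 5}, {"dx": 0.28, "dy": 0, "dz": -0.45, "spin": 0, "grip": 5}, {"dx": 0.28, "dy": 0, "dz": -0.45, "spin": 0, "grip": 5}, {"dx": 0.28, "dy": 0, "dz": -0.45, "spin": 0, "grip": 5}, {"dx": 0.28, "dy": 0, "dz": -0.45, "spin": 0, "grip": 5}]' --squeeze 4

```text
time_s: 21.52
tcp_pos: [0.4823, -0.3719, 0.0201]
eef_rot: [180.0, -0.0, -178.9]
contact_force: [-0.6, 0.1, -2.1]
gripper_width: 0.0199
```

```bash
python3 - <<'E'
from h import *
a=snap('top','t10');b=snap('side','s10')
s=r.get_state();print(s['time_s'],s['tcp_pos'],s['contact_force'],s['moment'],s['gripper_width'])
G=s['tcp_pos'].copy();P=np.array([G[0]-.046,G[1]-.001,.076]);print('pred level top face',proj('side',P),proj('top',P))
for n in('side','top'):
    print([(round(d['p'],2),np.round(d['extent'],1).tolist()) for d in r.cut_out('mallet',n)][:2])
i=b[330:440,380:500].astype(int);m=(i[...,2]>90)&(i[...,1]>75)&(i[...,0]<50);y,x=np.nonzero(m);print('yellow',m.sum(),x.min()+380,x.max()+380,y.min()+330,y.max()+330)
# expected yellow cylinder outline when level on the mat
for z in(.012,.068):
    pts=np.array([proj('side',[P[0]+.022*np.cos(t),P[1]+.022*np.sin(t),z]) for t in np.linspace(0,6.28,40)]);print(z,pts.min(0),pts.max(0))
E
```

```text
21.6167 [ 0.48249783 -0.37192707  0.0201525 ] [-0.37513432 -0.4827797  -2.15831341] [ 0.06811091 -0.11570587  0.03390149] 0.019911471677264606
pred level top face [442.26115175 393.27878875] [457.81257953 257.44184219]
[(0.77, [428.0, 377.1, 461.4, 422.1])]
[(0.85, [439.4, 213.5, 464.3, 265.1])]
yellow 476 404 476 352 430
0.012 [423.72067792 403.16170416] [448.49504055 424.81675907]
0.068 [428.50773538 385.13956628] [454.40304855 407.18332185]
```

servo_tool --targets '[{"dx": 0, "dy": 0, "dz": 0, "spin": 0, "grip": 24}, {"dx": 0, "dy": 0, "dz": 0, "spin": 0, "grip": 26}, {"dx": 0, "dy": 0, "dz": 0, "spin": 0, "grip": 30}, {"dx": 0, "dy": 0, "dz": 0, "spin": 0, "grip": 36}, {"dx": 0, "dy": 0, "dz": 0, "spin": 0, "grip": 44}, {"dx": 0, "dy": 0, "dz": 0, "spin": 0, "grip": 55}, {"dx": 0, "dy": 0, "dz": 0, "spin": 0, "grip": 65}, {"dx": 0, "dy": 0, "dz": 1, "spin": 0, "grip": 65}, {"dx": 0, "dy": 0, "dz": 3, "spin": 0, "grip": 65}, {"dx": 0, "dy": 0, "dz": 6, "spin": 0, "grip": 65}]'

```text
time_s: 22.55
tcp_pos: [0.481, -0.3712, 0.079]
eef_rot: [179.9, -0.3, -178.9]
contact_force: [0.1, -0.1, 0.2]
gripper_width: 0.0566
```

servo_tool --targets '[{"dx": 0, "dy": 0, "dz": 4, "spin": 0, "grip": 65}, {"dx": 0, "dy": 0, "dz": 8, "spin": 0, "grip": 65}, {"dx": 0, "dy": 0, "dz": 12, "spin": 0, "grip": 65}, {"dx": 0, "dy": 0, "dz": 14, "spin": 0, "grip": 65}, {"dx": 3, "dy": 0, "dz": 16, "spin": 0, "grip": 65}, {"dx": 6, "dy": -1, "dz": 16, "spin": 0, "grip": 65}, {"dx": 9, "dy": -2, "dz": 16, "spin": 0, "grip": 65}, {"dx": 11, "dy": -2, "dz": 16, "spin": 0, "grip": 65}, {"dx": 12, "dy": -2, "dz": 16, "spin": 0, "grip": 65}, {"dx": 12, "dy": -2, "dz": 16, "spin": 0, "grip": 65}]'

```text
time_s: 23.38
tcp_pos: [0.6039, -0.3917, 0.2395]
eef_rot: [180.0, -0.1, -178.8]
contact_force: [-0.1, -0.1, -0.2]
gripper_width: 0.0567
```

```bash
python3 - <<'E'
from h import *
a=snap('top','t11');b=snap('side','s11')
s=r.get_state();print(s['time_s'],s['tcp_pos'],s['contact_force'])
for n in('side','top'):
    for t in('mallet','jar','sander','feather_a','knob_grip','pin_top'):print(n,t,[(round(d['p'],2),np.round(d['extent'],1).tolist()) for d in r.cut_out(t,n)][:2])
C=np.zeros((600,800,3),np.uint8)
R=lambda im,x,y,w,h,W,H:cv2.resize(im[y:y+h,x:x+w],(W,H),interpolation=cv2.INTER_CUBIC)
C[:300,:400]=R(b,390,360,100,75,400,300);C[:300,400:]=R(a,415,220,100,75,400,300)
C[300:,:300]=R(b,250,197,100,100,300,300);C[300:,300:600]=R(a,212,205,100,100,300,300);C[300:500,600:]=R(b,275,205,25,25,200,200)
cv2.imwrite('pics/end.png',C)
E
```

```text
23.4833 [ 0.60213654 -0.39168807  0.24014762] [-0.7227582   0.11067492  0.74704076]
side mallet [(0.96, [430.1, 363.9, 484.0, 424.7])]
side jar [(0.84, [350.0, 318.4, 382.4, 366.9])]
side sander [(0.77, [387.2, 286.0, 438.7, 332.2]), (0.53, [393.1, 383.5, 478.9, 455.1])]
side feather_a [(0.94, [175.2, 243.7, 241.9, 285.8]), (0.8, [202.3, 191.9, 258.4, 226.3])]
side knob_grip [(0.64, [294.3, 249.8, 304.1, 264.9])]
side pin_top [(0.67, [392.3, 382.7, 475.2, 454.4])]
top mallet [(0.64, [443.3, 210.8, 466.4, 264.4])]
top jar []
top sander [(0.77, [348.9, 192.0, 365.4, 229.9]), (0.51, [432.8, 242.8, 474.1, 287.5])]
top feather_a [(0.88, [132.8, 245.6, 171.6, 301.1])]
top knob_grip [(0.58, [288.6, 260.6, 297.6, 272.0]), (0.55, [441.3, 215.0, 466.0, 267.9])]
top pin_top [(0.53, [149.8, 180.8, 163.4, 194.8])]
```

View pics/end.png

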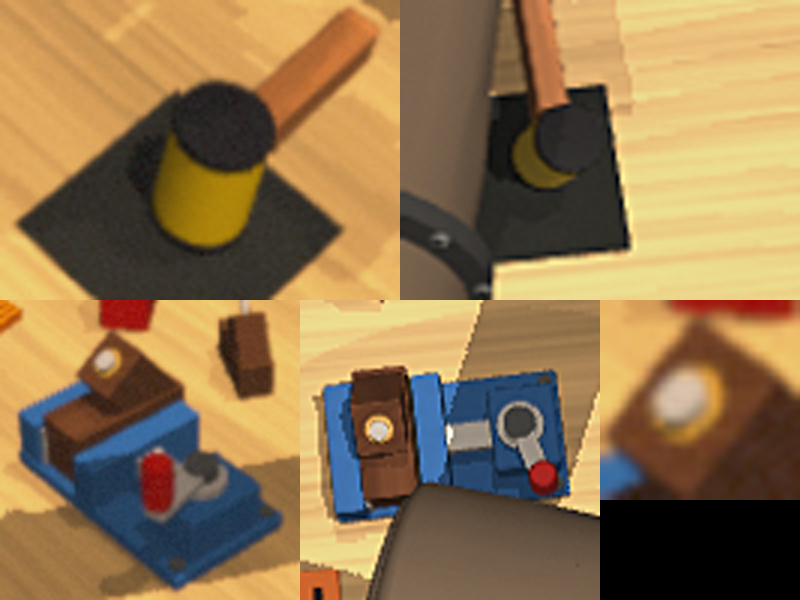

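The last picture shows the mallet standing upright on the mat with its handle level (head at about (215,160) in the side panel). The vise is closed on the block and the pin head sits close on its bush. Handing in.

```bash
python3 - <<'E'
from h import *
b=cv2.imread('pics/s11.png');i=b[235:275,290:325].astype(int); m=(i[...,2]>100)&(i[...,1]<60)&(i[...,0]<60); y,x=np.nonzero(m); k=onz('side',(x.mean()+290,y.mean()+235),.095)+[.001,-.001,0];p=k-[.511,.0505,.095];print('crank angle',np.degrees(np.arctan2(p[1],p[0])))
print(r.close_job())
E
```

```text
crank angle -161.90350906014658
the job is handed in; nothing more can be done
None
```

The job is handed in at about 23.5 s of the 66 s allowed. I expect it passes, but no verdict was reported.

- **Clamp:** I swung the crank by its knob until the jaw closed on the dark block in the vise. The last picture put the crank at about 2.84 rad; the arm position at release gave 2.87. Both lie in the firm range, each good to about 0.03.
- **Mallet tilt:** I gripped the mallet lightly and pivoted it on the bench to about 35°, then squeezed hard and gave three quick blows along the pin.
- **Pin:** The first blow moved it about 10 mm and the second about 2 mm. The third, aimed 5 mm deeper, did not move the pin and only turned the mallet about 2° in the grip. I take that as fully home. The picture agrees to about 1.5 mm; the network's own pin finder failed at the end.
- **Tilt during the blows:** The mallet slipped from 35° to about 31° over the three blows, and I did not reset it, so the second and third blows were slightly less square.
- **Mallet put down:** It stands on a striking face on the mat with the handle level.
- **Other things:** By their detection boxes in the last side picture, the jar and both featherboards had not moved. The jar was not detected in the last top picture. The sanding block was missed in the first side picture and shows only in part in the last top one. Its left and top edges there match the start to 1–2 px.

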